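# Tip the tested specimens out of the tilt tray

## Task

Of the two tilt trays on the bench, take the one that holds the two small black resin-mounted specimens: lift it by its bar handle until both specimens have slid out into the catch bin behind it, then lower the tray gently until it rests level again, and let go. Do not let the tray drop, and leave the other tray, with the large flat steel test blocks, down.

Things in the scene. Friction and masses are not known exactly. Their poses are not given: they have to be found in the camera images.
- specimen_station: Fixed stand of the specimen tray: grey base 282 x 136 mm, aluminium pan hinged on it, open steel catch bin behind. Origin on the bench below the hinge; -x to the handle, +x to the bin, z up. Hinge axis along y at z 0.060. Bin inside: x 0.012 to 0.136, y -0.058 to 0.058, floor z 0.011, walls to z 0.050, far wall 0.078. A twin stand 0.4 m or more aside holds two 64 mm discs.
- specimen_tray_handle (a point): Middle of that pan's handle: round black bar, 12 mm diameter, 72 mm long, parallel to the hinge. Pan level: at (-0.185, 0, 0.078) in the stand's frame, i.e. 0.185 m out from the hinge axis and 0.018 m above it; it turns with the pan. 50 mm of air to the pan's end wall (rim 89 mm above the bench), nothing below it down to the bench. Pan: 100 mm wide inside, floor 64 mm high.
- specimen_tray (a joint): Tilt of the pan with the specimens, rad: 0 = level on its rest posts, grows as the handle is lifted, stop at 0.85. It turns freely with slight damping and falls back when let go (pan 0.35 kg, about 2 N to lift at the bar); lower it slower than 0.25 m/s at the bar. Parts begin to slide at 0.27 to 0.41 rad; 0.65 rad empties it.
- mount_a_center (a point): Centre of the first specimen, a black resin disc with a metal face, 30 mm diameter, 16 mm high, at first lying flat in the pan.
- mount_b_center (a point): Centre of the second specimen, a black resin disc with a metal face, 30 mm diameter, 19 mm high, at first lying flat in the pan.
- block_tray (a joint): Tilt of the other pan, the one with two bright steel test blocks (flat discs of 64 mm), rad: 0 = level on its rest, grows as it is lifted. Must stay down.

How it is judged:
By the outcome, as a careful person would: the job done as asked, in the order asked, and still so for the second after the job is handed in, with the robot touching nothing.
It also fails if it takes over 42 s, if anything falls off the work surface, if the arm or the gripper's body presses on something with over 40 N, if the wrist force passes 120 N, or if a joint passes its speed limit or range.

## Robot

A 7-joint arm with a two-finger parallel gripper is mounted at the origin on a cart in front of the work surface, level with it; the furniture and walls round the work are solid. World frame = base frame: x ahead of the robot, y to its left, z up, the work surface at z = 0. Lengths are in m, angles in rad, forces in N, time in s.
With the tool pointing down it reaches from about 0.425 to 0.875 m from the base axis. Payload 9.9 kg.
Tool frame: the origin (TCP) lies midway between the tips of the shut fingers; the grasp point (between the pads) lies 19 mm behind it; z points along the fingers, y is the line along which they close (so a half turn about z gives the same grasp; the last joint's range is limited). The gripper opens to 85 mm and grips with 20 to 120 N. Pads are 22 mm wide; open, the fingers measure 114 mm over their backs; the gripper's body (76 mm by 85 mm) begins 54 mm behind the grasp point. The pads swing forward as they close: fully open they stand 13 mm farther back than shut.
Start: joints at [-1.286, 0.576, 0.025, 1.437, -0.015, 1.129, -0.057], TCP at [0.243, 0.63, 0.231] pointing down, gripper open.
Joint ranges: [-2.76, 2.76], [-0.34, 2.15], [-1.52, 1.57], [0.19, 2.46], [-1.09, 4.23], [0.17, 1.99], [-2.82, 2.82]. Speed limits (rad/s): [2.22, 2.22, 3.01, 3.01, 3.14, 3.14, 3.14].

## Interface

Orientations are given as a unit quaternion [x, y, z, w].
In Python, from workcell import arm gives the robot as it stands.
- The arm moves only by the shell command python3 -m jog 'ROWS' [OPENING] [FORCE]. ROWS is JSON, a list of rows, each a list of 4 numbers: the shift along the tool's x, y, z in m, then the turn about the tool's z in degrees. In form: [[x, y, z, roll], ...]. A call has 1 to 10 rows; each row is the pose to reach, as a shift and turn from the pose commanded when the call began, along the tool's axes at that moment; what a row does not reach only later rows make up. A row lasts 1/10 s, in which the tool goes at most 50 mm and 8.59 degrees, less where a joint would pass 70% of its speed; a pose out of reach is approached as far as the arm can. A call with a gripper value outside its range is refused whole. OPENING is the finger opening in m, from 0 to 0.0854, set as the call begins (- or left out, the last holds). The fingers move at their own pace and stop on an object; FORCE is the grip in N (left out, the last holds). Time passes only in rows, so rows that repeat a pose let the fingers close. It gives the time, the measured TCP pose, the force, the opening and the grip force at its end, in the units of the state.
- arm.read_state(): the state, without advancing time (a new reading comes with each control period).
- arm.capture(name): name is "side" or "top"; returns the picture (384x512x3 uint8, blue, green, red); there is no depth.
- arm.camera_params(name): a dict with "mtx" (3x3 intrinsics, pixels), "R" (3x3) and "t" (3): a world point X has camera coordinates R X + t. Camera axes: x right, y down, z forward; pixel columns grow to the right and rows downward; lengths in m; the calibration is good to about 2 mm. A picture is of the moment at which its call begins. camera_params takes no time and is no camera call.
- arm.job_done(): hands the job in; it is judged then, once.
Trained networks look in the newest picture that a camera, given by its name, has taken for a name from the list of things; names that differ only in an ending like _2 or _b are one class to them, and where a whole thing is asked for, a point or a joint stands for the part that bears it (a point fixed in the world has none). Each returns a list of dicts, best first, with "score" (0 to 1); they miss things now and then, are a little off and sometimes report something else, mostly with a low value. They report only what shows in the picture. A call takes as long as a camera call.
- arm.search_frame(camera, label): "rect" ([left, top, right, bottom] in pixels, round what is visible of it).
The state is a dict: "t": time; "qpos": joint angles; "qd": joint speeds; "tau": joint torques, N m; "ee_pos": TCP position; "ee_rot": TCP orientation; "force": force on the tool from outside, world axes, zero at the start; "moment": the same for the moment, N m; "gripper_width": finger opening in m; "gripper_force": force on a finger pad.
Only numpy, scipy, OpenCV 4.12 (cv2) and the standard library are available. Lean on these libraries where they do the work, as an engineer would, in place of code of your own. Each camera call takes 0.05 s, during which the arm holds its last target. There are 200 camera calls.

## Working session

There is one attempt and no reset: what is moved stays moved. The work goes in short steps, Python scripts to look and compute and a shell command to move; the robot and the scene stay as the last step left them, time stands still between calls to the robot, and variables do not carry over. Pictures are saved under pics/ and viewed, at most 10 in all, crops included, and the job is handed in when it is done.

```bash
mkdir -p pics
python3 - <<'E'
from workcell import arm
import cv2,numpy as np
s=arm.read_state();print(s['t'],s['ee_pos'],s['ee_rot'],s['force'])
ims=[]
for c in('top','side'):
    im=arm.capture(c);cv2.imwrite(f'pics/{c}0.png',im)
    p=arm.camera_params(c);print(c,np.round(p['mtx'],1).tolist(),np.round(p['R'],4).tolist(),np.round(p['t'],4).tolist())
    for l in('specimen_station','specimen_tray_handle','mount_a_center','block_tray'):print(l,[(np.round(d['rect']).tolist(),round(d['score'],2)) for d in arm.search_frame(c,l)][:3])
print(arm.read_state()['t'])
E
```

```text
0.0 [0.24317875 0.62919836 0.23045015] [ 1.83384477e-01  9.83040935e-01 -8.00316173e-04 -1.18622027e-04] [-0.29342885  0.73607451 -0.29093672]
top [[387.6, 0.0, 257.2], [0.0, 387.6, 196.9], [0.0, 0.0, 1.0]] [[-0.018, -0.9997, 0.0176], [-0.9942, 0.016, -0.1064], [0.106, -0.0194, -0.9942]] [-0.0247, 0.5749, 1.0046]
specimen_station [([137.0, 108.0, 200.0, 239.0], 0.73)]
specimen_tray_handle [([135.0, 153.0, 187.0, 238.0], 0.7)]
mount_a_center []
block_tray [([310.0, 145.0, 360.0, 230.0], 0.68)]
side [[388.2, 0.0, 253.9], [0.0, 388.2, 184.2], [0.0, 0.0, 1.0]] [[-0.9831, -0.1825, -0.011], [-0.1558, 0.8679, -0.4717], [0.0956, -0.4621, -0.8817]] [0.5615, 0.1605, 0.916]
specimen_station [([174.0, 255.0, 285.0, 327.0], 0.71), ([116.0, 238.0, 284.0, 338.0], 0.61)]
specimen_tray_handle [([175.0, 254.0, 286.0, 325.0], 0.94)]
mount_a_center [([215.0, 294.0, 229.0, 311.0], 0.56)]
block_tray [([217.0, 91.0, 306.0, 146.0], 0.96)]
0.5
```

View pics/top0.png

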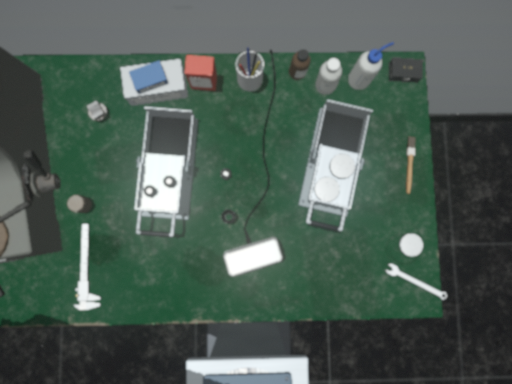

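View pics/side0.png

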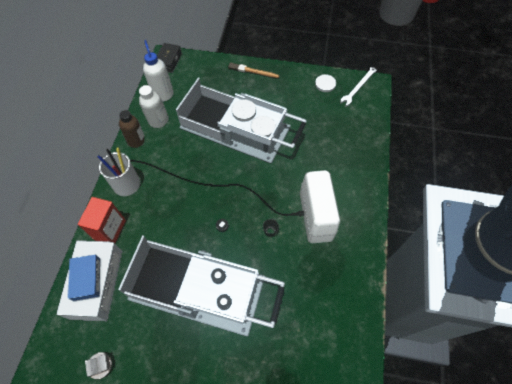

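The specimen tray is the one on the left: top view, discs at (150,190) and (170,181), handle near (157,235). In the side view its handle is near (278,300). I'll enlarge both views.

```bash
cat > h.py <<'E'
import numpy as np
from workcell import arm
def proj(c,X):
    p=arm.camera_params(c);x=(np.array(p['R'])@np.atleast_2d(X).T).T+np.array(p['t']);u=x@np.array(p['mtx']).T
    return u[:,:2]/u[:,2:]
def back(c,uv,z):
    p=arm.camera_params(c);R=np.array(p['R']);o=-R.T@np.array(p['t'])
    d=R.T@np.linalg.inv(p['mtx'])@[uv[0],uv[1],1];return o+d*(z-o[2])/d[2]
E
python3 - <<'E'
import cv2,numpy as np
a=cv2.imread('pics/top0.png')[95:245,120:210];b=cv2.imread('pics/side0.png')[230:340,115:295]
a=cv2.resize(a,None,fx=4,fy=4,interpolation=2);b=cv2.resize(b,None,fx=4,fy=4,interpolation=2)
cv2.imwrite('pics/ca.png',a);cv2.imwrite('pics/cb.png',b)
E
```

```text
(no output)
```

View pics/ca.png

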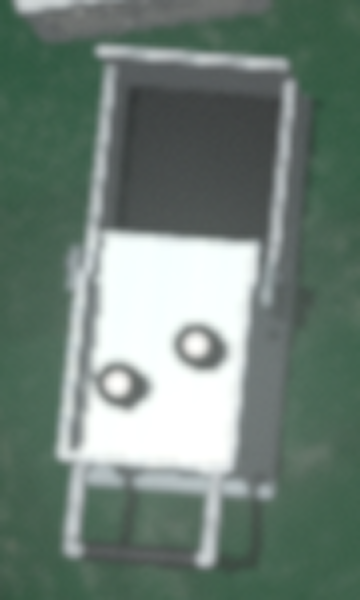

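View pics/cb.png

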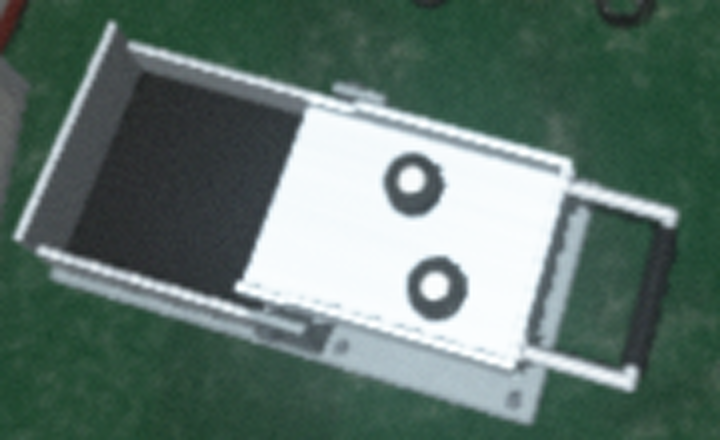

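The enlarged crops show the bar clearly. In the top view it runs from about (140.5,232.8) to (169.5,234.8), and in the side view from (281,285.5) to (274,323). The bin's far-wall rim in the top view runs from (144.5,107.5) to (192,111.5).

Run:
```python
from h import *
from scipy.spatial.transform import Rotation as Ro
a,b=back('top',(140.5,232.8),.078),back('top',(169.5,234.8),.078)
c,d=back('side',(281,285.5),.078),back('side',(274,323),.078)
f,g=back('top',(144.5,107.5),.078),back('top',(192,111.5),.078)
f2,g2=back('side',(143.5,236),.078),back('side',(119,289.5),.078)
for n,p,q in(('bar top',a,b),('bar side',c,d),('far top',f,g),('far side',f2,g2)):
    m=(p+q)/2;v=p-q;v=v*np.sign(v[1]);print(n,m.round(4),np.linalg.norm(v).round(4),'bar angle',np.degrees(np.arctan2(v[1],v[0])).round(1))
m1=((a+b)/2+(c+d)/2)/2;m2=((f+g)/2+(f2+g2)/2)/2
v=m2-m1;print(m1,'axis',np.degrees(np.arctan2(v[1],v[0])),np.linalg.norm(v))
s=arm.read_state();print(Ro.from_quat(s['ee_rot']).as_matrix().round(3))
```

```text
bar top [0.4802 0.2247 0.078 ] 0.0728 bar angle 85.0
bar side [0.4796 0.224  0.078 ] 0.076 bar angle 88.1
far top [0.8016 0.1935 0.078 ] 0.1237 bar angle 84.3
far side [0.8015 0.1938 0.078 ] 0.1227 bar angle 83.8
[0.47990954 0.22435758 0.078     ] axis -5.451739108051557 0.32308844909492596
[[-0.933  0.36  -0.   ]
 [ 0.36   0.933 -0.   ]
 [-0.    -0.    -1.   ]]
```

```bash
python3 -m jog '[[-0.037,-0.029,0.003,7.4],[-0.073,-0.059,0.006,14.9],[-0.110,-0.088,0.009,22.3],[-0.147,-0.117,0.012,29.7],[-0.183,-0.146,0.015,37.2],[-0.220,-0.176,0.018,44.6],[-0.257,-0.205,0.021,52],[-0.294,-0.234,0.024,59.5],[-0.330,-0.264,0.027,66.9],[-0.367,-0.293,0.030,74.35]]' 0.045 30
python3 -m jog '[[0,0,0,0],[0,0,0,0],[0,0,0,0],[0,0,0,0]]'
python3 - <<'E'
from h import *
import cv2
from scipy.spatial.transform import Rotation as Ro
s=arm.read_state();R=Ro.from_quat(s['ee_rot']).as_matrix();print(s['t'],s['gripper_width'],np.degrees(np.arctan2(R[1,1],R[0,1])))
print('tool shift to bar',(R.T@(np.array([.480,.2244,.078])-s['ee_pos'])).round(4))
im=arm.capture('side');cv2.imwrite('pics/s1.png',cv2.resize(im[200:350,110:330],None,fx=3,fy=3,interpolation=2))
E
```

```text
t: 1.5
ee_pos: [0.4807, 0.2224, 0.2016]
ee_rot: [0.742, 0.671, 0.0, -0.0]
force: [1.5, 1.1, 0.0]
gripper_width: 0.0453
gripper_force: 0.0
t: 1.9
ee_pos: [0.4793, 0.2256, 0.2013]
ee_rot: [0.739, 0.674, 0.0, -0.0]
force: [0.1, -1.3, -0.5]
gripper_width: 0.0452
gripper_force: 0.0
1.9 0.04520791094917541 -5.299726335439653
tool shift to bar [-0.0012  0.0008  0.1233]
```

View pics/s1.png

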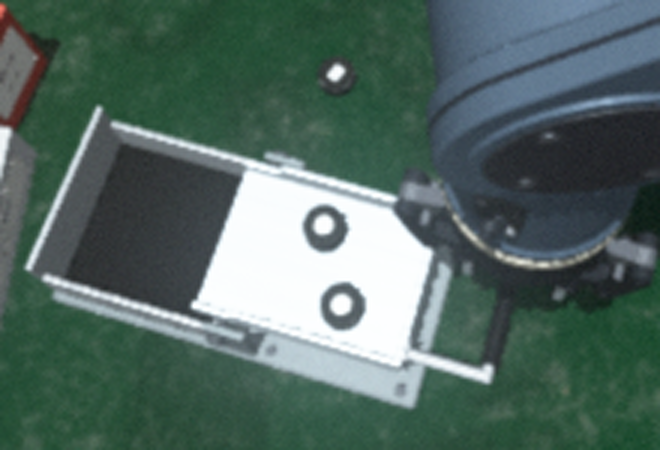

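The gripper straddles the bar (bar end seen near (490,370) in the crop). I'm descending so the bar sits about 10 mm behind the tips, then closing.

```bash
python3 -m jog '[[0,0,0.03,0],[-0.001,0.001,0.06,0],[-0.001,0.001,0.09,0],[-0.001,0.001,0.115,0],[-0.001,0.001,0.134,0],[-0.001,0.001,0.134,0],[-0.001,0.001,0.134,0]]'
python3 -m jog '[[0,0,0,0],[0,0,0,0],[0,0,0,0],[0,0,0,0],[0,0,0,0],[0,0,0,0],[0,0,0,0],[0,0,0,0]]' 0 30
```

```text
t: 2.65
ee_pos: [0.4808, 0.2234, 0.0676]
ee_rot: [0.74, 0.673, -0.0, -0.0]
force: [-0.0, -0.1, -0.0]
gripper_width: 0.0453
gripper_force: 0.0
t: 3.45
ee_pos: [0.482, 0.2233, 0.0684]
ee_rot: [0.74, 0.672, 0.001, 0.0]
force: [0.9, -0.0, 6.9]
gripper_width: 0.011
gripper_force: 29.6
```

```bash
python3 -m jog '[[0,0.001,-0.007,0],[0,0.002,-0.015,0],[0,0.0035,-0.022,0],[0,0.005,-0.029,0],[0,0.007,-0.036,0],[0,0.0095,-0.0435,0],[0,0.012,-0.050,0],[0,0.015,-0.057,0],[0,0.018,-0.064,0],[0,0.0215,-0.0705,0]]'
```

```text
t: 4.45
ee_pos: [0.5019, 0.2213, 0.1383]
ee_rot: [0.74, 0.673, -0.0, -0.001]
force: [1.2, 4.6, -3.4]
gripper_width: 0.0107
gripper_force: 29.3
```

```bash
python3 -m jog '[[0,0.0025,-0.004,0],[0,0.005,-0.008,0],[0,0.0075,-0.012,0],[0,0.0097,-0.016,0],[0,0.0125,-0.020,0],[0,0.015,-0.0235,0],[0,0.018,-0.027,0],[0,0.021,-0.031,0],[0,0.021,-0.031,0]]'
python3 - <<'E'
from h import *
import cv2
a=arm.capture('top')[85:255,100:260];b=arm.capture('side')[200:350,110:330]
cv2.imwrite('pics/t2.png',np.hstack([cv2.resize(b,(495,338),interpolation=2),cv2.resize(a,(304,338),interpolation=2)]))
s=arm.read_state();print(s['t'],s['ee_pos'],s['force'])
E
```

```text
t: 5.35
ee_pos: [0.5211, 0.2194, 0.1691]
ee_rot: [0.74, 0.673, -0.001, -0.002]
force: [-6.8, 5.1, 2.6]
gripper_width: 0.0103
gripper_force: 29.4
5.45 [0.52088832 0.21949139 0.16872582] [-5.91666472  4.65639136  2.66991423]
```

View pics/t2.png

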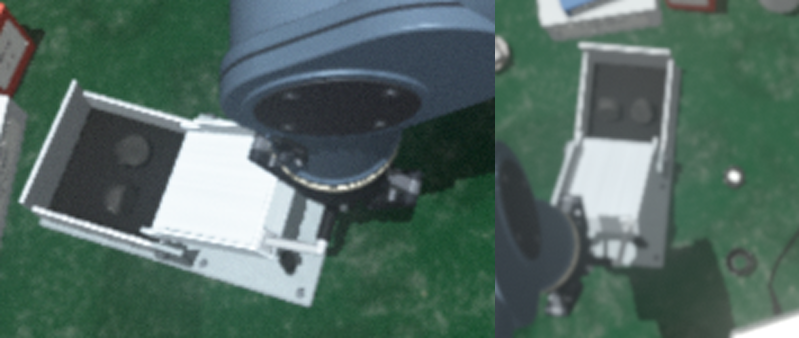

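Both specimens now lie in the bin, at about (132,150) and (118,197) in the side half of the picture and (607,107) and (640,110) in the top half. The pan is empty, so I'm lowering it along the same arc.

```bash
python3 -m jog '[[0,-0.006,0.007,0],[0,-0.011,0.015,0],[0,-0.0163,0.0226,0],[0,-0.021,0.0307,0],[0,-0.0243,0.0373,0],[0,-0.0275,0.044,0],[0,-0.0304,0.051,0],[0,-0.033,0.058,0],[0,-0.0353,0.065,0],[0,-0.0373,0.072,0]]'
python3 -m jog '[[0,-0.001,0.004,0],[0,-0.002,0.008,0],[0,-0.003,0.012,0],[0,-0.0037,0.016,0],[0,-0.0043,0.020,0],[0,-0.0047,0.023,0],[0,-0.005,0.026,0],[0,-0.0052,0.028,0],[0,-0.0052,0.0295,0],[0,-0.0052,0.0295,0]]'
```

```text
t: 6.45
ee_pos: [0.4865, 0.2225, 0.0965]
ee_rot: [0.74, 0.673, 0.0, 0.0]
force: [1.5, 4.6, -0.9]
gripper_width: 0.0108
gripper_force: 30.1
t: 7.45
ee_pos: [0.482, 0.223, 0.0699]
ee_rot: [0.74, 0.672, 0.002, 0.0]
force: [-6.8, 1.3, 36.8]
gripper_width: 0.0105
gripper_force: 33.7
```

The tray is resting on its posts; the upward force is the gripper pressing down on them. I'll ease that off before letting go.

```bash
python3 -m jog '[[0,0,-0.001,0],[0,0,-0.002,0],[0,0,-0.002,0]]'
python3 -c "
from workcell import arm
s=arm.read_state();print(s['force'],s['ee_pos'])"
```

```text
t: 7.75
ee_pos: [0.4819, 0.2229, 0.0702]
ee_rot: [0.74, 0.672, 0.001, 0.0]
force: [0.3, 3.1, 13.2]
gripper_width: 0.0104
gripper_force: 31.4
[ 0.33572007  3.12961906 13.17132232] [0.48194457 0.2229231  0.07023589]
```

```bash
python3 -m jog '[[0,0,-0.001,0],[0,0,-0.001,0]]'
python3 -m jog '[[0,0,0,0],[0,0,0,0],[0,0,0,0],[0,0,0,0],[0,0,0,0],[0,0,0,0],[0,0,0,0]]' 0.04 20
python3 -m jog '[[0,0,-0.02,0],[0,0,-0.04,0],[0,0,-0.07,0],[0,0,-0.1,0],[0,-0.04,-0.13,0],[0.04,-0.06,-0.15,0],[0.08,-0.06,-0.15,0],[0.12,-0.06,-0.15,0],[0.16,-0.06,-0.15,0],[0.16,-0.06,-0.15,0]]'
python3 - <<'E'
from h import *
import cv2
a=arm.capture('top')[85:255,100:260];b=arm.capture('side')[200:350,110:330]
cv2.imwrite('pics/t3.png',np.hstack([cv2.resize(b,(495,338),interpolation=2),cv2.resize(a,(304,338),interpolation=2)]))
s=arm.read_state();print(s['t'],s['ee_pos'],s['force'])
E
```

```text
t: 7.95
ee_pos: [0.4819, 0.2229, 0.0704]
ee_rot: [0.74, 0.672, 0.001, 0.001]
force: [3.5, 4.3, -0.3]
gripper_width: 0.0105
gripper_force: 30.2
t: 8.65
ee_pos: [0.4809, 0.2229, 0.0703]
ee_rot: [0.74, 0.672, -0.0, 0.0]
force: [-0.7, -0.3, 0.5]
gripper_width: 0.04
gripper_force: 0.0
t: 9.65
ee_pos: [0.435, 0.3942, 0.2196]
ee_rot: [0.738, 0.675, 0.001, -0.001]
force: [0.3, -0.5, -0.2]
gripper_width: 0.0403
gripper_force: 0.0
9.75 [0.43604929 0.38835791 0.21970387] [-0.46993751 -0.97653568 -0.89205331]
```

View pics/t3.png

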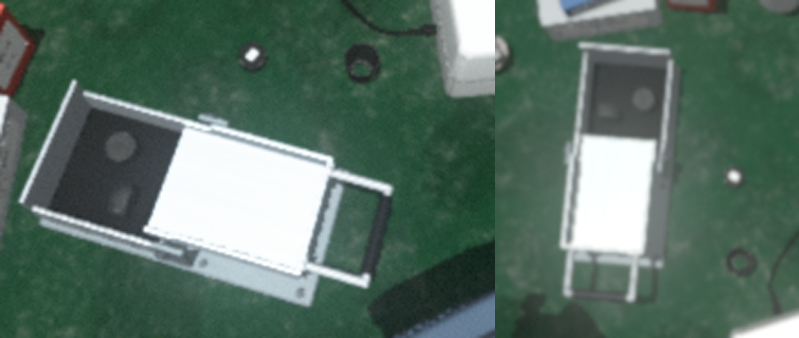

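The pan is level and empty, with both specimens in the bin at (120,147) and (122,200). The arm is clear, so I'm handing in.

```bash
python3 -m jog '[[0,0,0,0],[0,0,0,0],[0,0,0,0]]'; python3 -c "
from workcell import arm
print(arm.job_done())"
```

```text
t: 10.05
ee_pos: [0.4367, 0.387, 0.2206]
ee_rot: [0.741, 0.672, 0.0, -0.0]
force: [0.5, -0.1, -0.1]
gripper_width: 0.04
gripper_force: 0.0
the job is handed in; nothing more can be done
None
```

Both specimens are in the catch bin, the specimen tray was lowered level and released, the block tray was not touched, and the job was handed in at about 10 s (the hand-in returned no verdict).

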